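# Find the thread start and screw the sample jar shut

### The job

The black cap only lies loosely on top of the thread of the amber sample jar. Keep it on the jar: turn it backward (anticlockwise seen from above) until you feel it drop into the thread start, then screw it forward (clockwise) fully home against its stop and let go. Work gently: do not force the cap against the thread or its stops, for the jar is held only by friction and must not be twisted round in its holder. Leave the things round the jar where they stand.

Things in the scene. Friction and masses are not known exactly. Their poses are not given: they have to be found in the camera images.
- holder: Round aluminium holder fixed to the worktop (flange 100 mm across, 10 mm high; collar 62 mm across, 26 mm high) in which the jar stands upright. Origin on the jar's axis at the underside, z up. Its heading does not tell where the jar's thread starts lie.
- jar (a joint): Angle (rad) by which the amber jar (47 mm across, white neck) has turned in its holder, anticlockwise from above positive, 0 at the start. It is held by friction only and is dragged round by more than about 0.25 N m, as when the cap is turned on against a stop. It may turn by 0.2 rad at most. White lines on jar and holder, both on the -x side, line up at 0.
- jar_thread (a point): Point on the axis, 89 mm above the holder's origin, level with the flat tops of three thread ribs (43 mm across). Between them are three gaps of 36 degrees, the thread starts. The cap's lugs lie on the ribs; blunt teeth on top stop them if turned clockwise. After 15 to 60 degrees anticlockwise they stand over the gaps and can drop; some 25 degrees further the next ribs stop them.
- jar_rim (a point): Centre of the neck's rim, 97 mm above the holder's origin. From a gap the cap turns clockwise through 70 to 105 degrees to a hard stop; the ribs lead it down, 4.1 mm a radian over the last 70 degrees. A springy blue plug in the neck bears the dropped cap and pushes it up with 1.2 N at first and 1.5 N more for each mm. Cap and jar may not press on each other with over 50 N.
- cap_mid (a point): Centre of the loose black ribbed cap (half-way up, on its axis, z up): 53 mm across, 28 mm high, 60 g, three lugs inside. Height of this point above the holder's origin: 101 mm lying on the ribs, 92.5 mm dropped into the thread start, 89 mm fully home. It has 2 mm of sideways play. It drops only if let down or pressed with a few N.
- cap_top (a point): Centre of the cap's flat top, 14 mm above its centre; a white line on it runs outward along the cap's x axis.
- dropper: Small amber bottle with a black dropper, 33 mm across and 102 mm high, loose; origin under its centre. A bystander.
- swab_box: White and blue carton, 55 x 110 x 38 mm, loose; origin under its centre. A bystander.
- check_weight: Brass check weight, 24 mm across and 30 mm high, loose; origin under its centre. A bystander.
Not all that is in view belongs to the job. Of the things that look like the part that bears cap_mid, the middle-sized one is meant.

How it is judged:
By the outcome, as a careful person would: the job done as asked, in the order asked, and still so for the second after the job is handed in, with the robot touching nothing.
It also fails if it takes over 51 s, if anything falls off the work surface, if the arm or the gripper's body presses on something with over 40 N, if the wrist force passes 120 N, or if a joint passes its speed limit or range.

### The arm

A 6-joint arm with a two-finger parallel gripper is mounted at the origin on a cart in front of the work surface, level with it; the furniture and walls round the work are solid. World frame = base frame: x ahead of the robot, y to its left, z up, the work surface at z = 0. Lengths are in m, angles in rad, forces in N, time in s.
With the tool pointing down it reaches from about 0.25 to 0.775 m from the base axis. Payload 4 kg.
Tool frame: the origin (TCP) lies at the very end of the fingers, on their centre line; the grasp point (between the pads) lies behind it (grasp_offset is the z of the grasp point in the tool frame, in m); z points along the fingers, y is the line along which they close (so a half turn about z gives the same grasp; the last joint's range is limited). The gripper opens to 94 mm and grips with 3 to 60 N. Pads are 16 mm wide; open, the fingers measure 119 mm over their backs; the gripper's body (75 mm by 177 mm) begins 78 mm behind the grasp point.
Start: joints at [1.049, 0.087, 1.371, -0, 1.684, -0.103], TCP at [0.224, 0.502, 0.206] pointing down, gripper open.
Joint ranges: [-3.1, 3.1], [-0.76, 2.03], [0.27, 2.55], [-1.08, 4.22], [0.17, 2.65], [-2.57, 2.57]. Speed limits (rad/s): [2.79, 2.79, 3.14, 3.14, 3.14, 3.14].

### API

Orientations are given as a unit quaternion [x, y, z, w].
In Python, from plant import read_state, camera, camera_info, finish_job, regions_of, pinpoint, grasp_offset gives the robot as it stands.
- The arm moves only by the tool move_arm, never from a script. Its argument "plan" is a list of rows, each a list of 7 numbers: the shift along the tool's x, y, z in m, then the turn, a rotation vector about the tool's x, y, z in rad, then the finger opening in m, from 0 to 0.094. A call has 1 to 8 rows; each row shifts and turns the commanded pose from where the row before left it, along the tool's axes as they then stand; what a row does not reach is not made up. A row lasts 1/8 s, in which the tool goes at most 62.5 mm and 10.7 degrees, less where a joint would pass 70% of its speed; a pose out of reach is approached as far as the arm can. A call is refused whole if a number of a shift passes 0.0625 or a number of a turn 0.188, either way. A call with a gripper value outside its range is refused whole. The fingers move at their own pace and stop on an object; "force" is the grip in N (left out, the last holds). Time passes only in rows, so rows that do not move let the fingers close. It gives the time, the measured TCP pose, the force, the opening and the grip force at its end, in the units of the state.
- read_state(): the state, without advancing time (a new reading comes with each control period).
- camera(name): name is "scene" or "top" or "wrist"; returns the picture (480x640x3 uint8, red, green, blue); there is no depth.
- camera_info(name): a dict with "intrinsics" (3x3 intrinsics, pixels), "R" (3x3) and "t" (3): a world point X has camera coordinates R X + t. Camera axes: x right, y down, z forward; pixel columns grow to the right and rows downward; lengths in m; the calibration is good to about 2 mm. A picture is of the moment at which its call begins: read the wrist's pose just before it. camera_info takes no time and is no camera call; for the wrist camera it gives the pose at the moment of the call.
- finish_job(): hands the job in; it is judged then, once.
Trained networks look in the newest picture that a camera, given by its name, has taken for a name from the list of things; names that differ only in an ending like _2 or _b are one class to them, and where a whole thing is asked for, a point or a joint stands for the part that bears it (a point fixed in the world has none). Each returns a list of dicts, best first, with "conf" (0 to 1); they miss things now and then, are a little off and sometimes report something else, mostly with a low value. They report only what shows in the picture. A call takes as long as a camera call. They do not tell look-alikes from the thing itself.
- regions_of(camera, target): "mask" (480x640 bool, what is visible of it).
- pinpoint(camera, target): "xyz" ([x, y, z] in m, in world coordinates, good to about 4 mm: a listed point, or the origin of a listed thing).
The state is a dict: "time_s": time; "q": joint angles; "joint_vel": joint speeds; "joint_torque": joint torques, N m; "eef_pos": TCP position; "orientation": TCP orientation; "ft_force": force on the tool from outside, world axes, zero at the start; "wrist_torque": the same for the moment, N m; "grip_width": opening from 0.0 (shut) to 1.0 (fully open); "gripper_force": force on a finger pad.
Only numpy, scipy, OpenCV 4.12 (cv2) and the standard library are available. Lean on these libraries where they do the work, as an engineer would, in place of code of your own. Each camera call takes 0.05 s, during which the arm holds its last target. There are 200 camera calls.

## Working session

There is one attempt and no reset: what is moved stays moved. The work goes in short steps, Python scripts to look and compute and a tool call to move; the robot and the scene stay as the last step left them, time stands still between calls to the robot, and variables do not carry over. Pictures are saved under pics/ and viewed, at most 10 in all, crops included, and the job is handed in when it is done.

Besides the shell and the picture viewer there is one more tool, called after ">>>" as a command line: name --pt "numbers of a row" for each row, then --argument value for the rest. move_arm: Moves the arm, as the interface text tells. Its arguments: {"type":"object","properties":{"plan":{"type":"array","items":{"type":"array","items":{"type":"number"}}},"force":{"type":"number"}},"required":["plan"]}

```bash
mkdir -p pics; ls; python3 - <<'E'
from plant import *
import cv2, numpy as np
s=read_state();print({k:np.round(v,3) for k,v in s.items()}, grasp_offset)
ims=[]
for c in ("scene","top"):
    im=camera(c);ims.append(im);cv2.imwrite(f"pics/{c}0.png",im[:,:,::-1])
    for t in ("holder","cap_mid","cap_top","jar_thread","dropper","swab_box","check_weight"):
        for r in pinpoint(c,t): 
            i=camera_info(c);p=i["intrinsics"]@(i["R"]@np.array(r["xyz"])+i["t"])
            print(c,t,round(r["conf"],2),np.round(r["xyz"],4),np.round(p[:2]/p[2]))
E
```

```text
pics
{'time_s': np.float64(0.0), 'q': array([ 1.049,  0.088,  1.372, -0.   ,  1.684, -0.103]), 'joint_vel': array([-0.002,  0.001, -0.001,  0.   ,  0.   ,  0.001]), 'joint_torque': array([ 1.0000e-03, -3.4017e+01, -3.0243e+01,  7.2000e-02,  3.3000e-02,
       -0.0000e+00]), 'eef_pos': array([0.223, 0.502, 0.204]), 'orientation': array([ 0.208,  0.978, -0.001, -0.   ]), 'ft_force': array([ 0.331, -0.13 ,  0.43 ]), 'wrist_torque': array([0.005, 0.013, 0.017]), 'gripper_force': np.float64(0.0), 'grip_width': np.float64(0.999)} -0.0188
scene holder 0.76 [4.979e-01 1.185e-01 1.000e-04] [281. 292.]
scene holder 0.16 [0.494  0.1179 0.1092] [275. 239.]
scene cap_mid 0.78 [0.4985 0.1199 0.0991] [278. 243.]
scene cap_mid 0.62 [0.3838 0.149  0.0087] [208. 305.]
scene cap_mid 0.62 [0.5905 0.262  0.0185] [282. 222.]
scene cap_top 0.96 [0.4951 0.1171 0.112 ] [276. 238.]
scene cap_top 0.63 [0.3868 0.1504 0.0191] [208. 299.]
scene cap_top 0.59 [0.5903 0.2659 0.0404] [280. 211.]
scene jar_thread 0.96 [0.4973 0.1169 0.0899] [278. 249.]
scene swab_box 0.82 [ 0.5444 -0.0266 -0.0007] [358. 334.]
scene swab_box 0.43 [ 0.4973  0.1224 -0.0053] [279. 293.]
scene check_weight 0.53 [ 0.5899  0.1746 -0.0011] [309. 255.]
top holder 0.77 [0.4979 0.1179 0.001 ] [301. 264.]
top cap_mid 0.98 [0.5003 0.119  0.0998] [298. 259.]
top cap_mid 0.82 [0.3831 0.1497 0.0111] [286. 322.]
top cap_mid 0.59 [0.5921 0.2621 0.0215] [227. 218.]
top cap_top 0.97 [0.4958 0.1242 0.1125] [294. 261.]
top cap_top 0.71 [0.3871 0.1494 0.0224] [285. 321.]
top cap_top 0.64 [0.5899 0.2702 0.0413] [221. 218.]
top dropper 0.7 [ 0.4926  0.2639 -0.0048] [229. 269.]
top swab_box 0.91 [ 5.433e-01 -2.420e-02 -5.000e-04] [371. 239.]
top check_weight 0.51 [0.586  0.1731 0.0011] [273. 221.]
```

```bash
python3 - <<'E'
import cv2, numpy as np
a=cv2.imread("pics/scene0.png")[180:360,160:440];b=cv2.imread("pics/top0.png")[180:360,180:460]
cv2.imwrite("pics/crop0.png",np.vstack([cv2.resize(a,(466,300),interpolation=2),cv2.resize(b,(466,300),interpolation=2)]))
E
```

```text
(no output)
```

View pics/crop0.png

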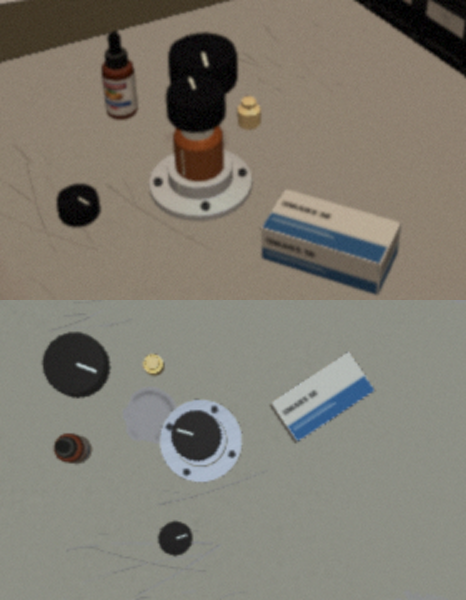

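View pics/scene0.png

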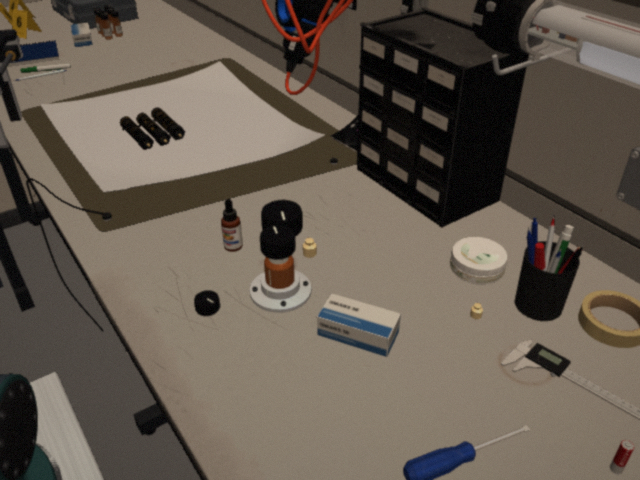

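The picture shows three black caps: a small one on the table (scene 208,302), a large one on the table (281,215), and the middle-sized one on the amber jar (278,243). The one on the jar is meant: it is the middle-sized one, it sits on the jar, and its height measures about 0.10 m. The crop confirms this. The fingers stay above the bystanders near the jar, so I'm moving over it.

>>> move_arm --pt "-0.045 -0.026 0 0 0 0 0.094" --pt "-0.045 -0.026 0 0 0 0 0.094" --pt "-0.045 -0.026 0 0 0 0 0.094" --pt "-0.045 -0.026 0 0 0 0 0.094" --pt "-0.045 -0.026 0 0 0 0 0.094" --pt "-0.045 -0.026 0 0 0 0 0.094" --pt "-0.045 -0.026 0 0 0 0 0.094" --pt "-0.045 -0.026 0 0 0 0 0.094"

```text
time_s: 1.8
eef_pos: [0.4688, 0.1646, 0.2057]
orientation: [0.208, 0.978, 0.0, 0.0]
ft_force: [1.3, -0.1, -0.2]
grip_width: 0.999
gripper_force: 0.0
```

```bash
cat > h.py <<'E'
from plant import *
import cv2, numpy as np
from scipy.spatial.transform import Rotation as Rn
np.set_printoptions(suppress=True)
def st(goal=None):
    s=read_state();R=Rn.from_quat(s["orientation"]).as_matrix()
    print("t",round(float(s["time_s"]),2),"q",np.round(s["q"],3),"p",np.round(s["eef_pos"],4),"z",np.round(R[:,2],3),"xhd",round(np.degrees(np.arctan2(R[1,0],R[0,0])),1))
    print("F",np.round(s["ft_force"],2),"M",np.round(s["wrist_torque"],3),"w",round(94*float(s["grip_width"]),1),"g",round(float(s["gripper_force"]),1))
    if goal is not None: print("to goal (tool)",np.round(R.T@(np.array(goal)-s["eef_pos"]),4))
def look(cams,targets):
    for c in cams:
        i=camera_info(c);im=camera(c)
        for t in targets:
            for r in pinpoint(c,t)[:2]:
                p=i["intrinsics"]@(i["R"]@np.array(r["xyz"])+i["t"])
                print(c,t,round(r["conf"],2),np.round(r["xyz"],4),np.round(p[:2]/p[2]))
        yield im
E
python3 - <<'E'
from h import *
st([.498,.1185,.2])
for im in look(["wrist"],["cap_mid","cap_top","jar_thread","holder"]): cv2.imwrite("pics/w1.png",im[:,:,::-1])
E
```

```text
t 1.8 q [ 0.223 -0.032  1.493  0.     1.68  -0.929] p [0.4688 0.1646 0.2057] z [ 0.001  0.    -1.   ] xhd 156.0
F [ 1.3  -0.11 -0.18] M [-0.029 -0.015 -0.024] w 93.9 g 0.0
to goal (tool) [-0.0454 -0.0303  0.0057]
wrist cap_mid 0.75 [0.4998 0.1147 0.102 ] [273. 299.]
wrist cap_mid 0.75 [0.3801 0.1473 0.0127] [259. 140.]
wrist cap_top 0.94 [0.384  0.1527 0.0166] [266. 142.]
wrist cap_top 0.71 [0.4992 0.1187 0.1167] [275. 304.]
wrist holder 0.61 [ 0.4969  0.1187 -0.005 ] [286. 255.]
wrist holder 0.51 [ 0.4879  0.2696 -0.0009] [417. 190.]
```

View pics/w1.png

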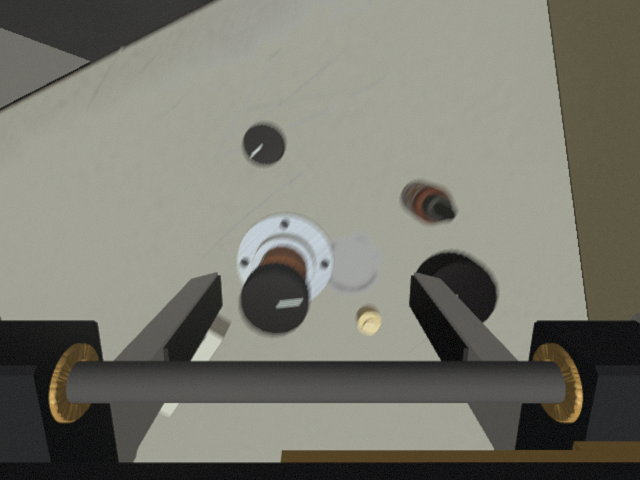

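The wrist view shows the jar's cap at (275,300), above the holder at (286,258). Next I'm refining its axis with a silhouette fit in all three cameras.

```bash
cat >> h.py <<'E'
from scipy.optimize import fsolve
def fit(c,z0,z1,d,target="cap_top",near=(.4985,.1185)):
    i=camera_info(c);camera(c);i=camera_info(c)
    a=np.linspace(0,2*np.pi,60)
    def sil(xy):
        P=np.array([[xy[0]+d/2*np.cos(t),xy[1]+d/2*np.sin(t),z] for t in a for z in (z0,z1)])
        p=(P@i["R"].T+i["t"])@i["intrinsics"].T;h=cv2.convexHull((p[:,:2]/p[:,2:]).astype(np.float32))
        m=cv2.moments(h);return np.array([m["m10"]/m["m00"],m["m01"]/m["m00"]]),m["m00"]
    best=None
    for r in regions_of(c,target):
        ys,xs=np.nonzero(r["mask"]);cen=np.array([xs.mean(),ys.mean()])
        e=np.linalg.norm(cen-sil(near)[0])
        if best is None or e<best[0]: best=(e,cen,len(xs),r["conf"])
    if best is None: return print(c,"none")
    xy=fsolve(lambda v:sil(v)[0]-best[1],near)
    print(c,"fit",np.round(xy,4),"area",best[2],"model",round(sil(xy)[1]),"conf",round(best[3],2))
E
python3 - <<'E'
from h import *
st()
for c in ("wrist","top","scene"): fit(c,.087,.115,.053)
E
```

```text
t 2.05 q [ 0.227 -0.032  1.493  0.001  1.681 -0.925] p [0.4677 0.1663 0.2055] z [-0.     0.001 -1.   ] xhd 156.0
F [-0.05  0.3  -0.67] M [-0.002 -0.017  0.003] w 93.9 g 0.0
wrist fit [0.498  0.1198] area 4137 model 4208 conf 0.58
top fit [0.5034 0.1154] area 479 model 719 conf 0.94
scene fit [0.4993 0.121 ] area 1115 model 1087 conf 0.98
```

>>> move_arm --pt "-0.0235 -0.0155 0 0 0 0 0.094" --pt "-0.0235 -0.0155 0 0 0 0 0.094" --pt "0 0 0 0 0 0.17 0.094" --pt "0 0 0 0 0 0.17 0.094" --pt "0 0 0 0 0 0.17 0.094" --pt "0 0 0 0 0 0.17 0.094" --pt "0 0 0 0 0 0.17 0.094" --pt "0 0 0 0 0 0.17 0.094"

```text
time_s: 3.35
eef_pos: [0.4981, 0.1193, 0.2055]
orientation: [0.661, 0.751, 0.0, 0.0]
ft_force: [0.2, 0.2, 1.2]
grip_width: 0.999
gripper_force: 0.0
```

```bash
python3 - <<'E'
from h import *
for im in look(["wrist"],["cap_top","cap_mid"]): cv2.imwrite("pics/w2.png",im[:,:,::-1])
fit("wrist",.087,.115,.053)
st([.498,.119,.082])
E
```

```text
wrist cap_top 0.98 [0.4989 0.1202 0.1174] [316. 245.]
wrist cap_top 0.89 [0.3852 0.1519 0.0197] [200. 171.]
wrist cap_mid 0.88 [0.3809 0.1509 0.0118] [198. 171.]
wrist cap_mid 0.85 [0.5903 0.2652 0.0194] [438.  73.]
wrist fit [0.4103 0.1608] area 1508 model 5061 conf 0.57
t 3.6 q [ 0.124  0.003  1.459  0.     1.68  -0.011] p [0.4982 0.1189 0.2055] z [ 0.  0. -1.] xhd 97.7
F [0.28 0.1  0.44] M [-0.043  0.037 -0.004] w 93.8 g 0.0
to goal (tool) [ 0.0001 -0.0002  0.1235]
```

View pics/w2.png

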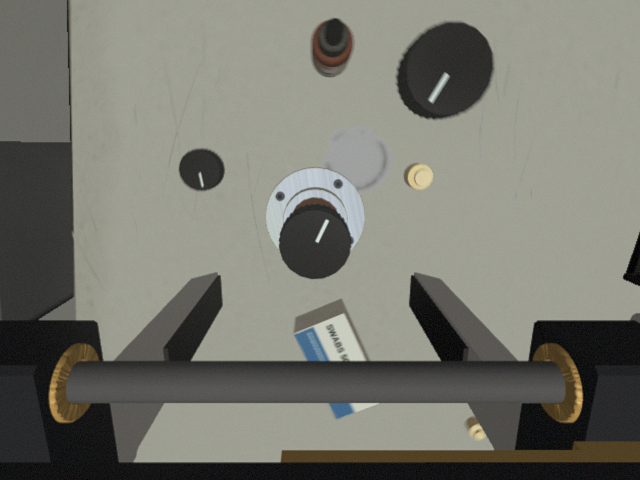

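The wrist view shows the cap at (315,241), midway between the fingers (220 and 410), with the flange centred near (315,216). I'm checking the axis along tool x with those pixels.

```bash
python3 - <<'E'
from h import *
i=camera_info("wrist");im=cv2.imread("pics/w2.png")
def px(P): p=i["intrinsics"]@(i["R"]@np.array(P)+i["t"]);return p[:2]/p[2]
def inv(uv,z): return fsolve(lambda v:px([v[0],v[1],z])-uv,[.5,.12])
print("flange",inv([315,216],.01))
g=cv2.cvtColor(im,cv2.COLOR_BGR2GRAY);m=((g<75)*255).astype(np.uint8);m[:150]=0;m[285:]=0;m[:,:250]=0;m[:,390:]=0
n,l,s,c=cv2.connectedComponentsWithStats(m);k=1+s[1:,4].argmax();print(s[k],c[k])
b=s[k];print("cap upper/lower rows",b[1],b[1]+b[3])
a=np.linspace(0,6.28,90)
for y in (.117,.119,.121):
    P=np.array([px([.498+.0265*np.cos(t),y+.0265*np.sin(t),z]) for t in a for z in (.087,.115)])
    F=np.array([px([.498+.05*np.cos(t),y+.05*np.sin(t),.01]) for t in a])
    print(y,"cap",P.min(0),P.max(0),"flange",F.min(0),F.max(0))
E
```

```text
flange [0.49821461 0.12102247]
[ 279  198   73   81 4213] [314.36316164 239.99643959]
cap upper/lower rows 198 279
0.117 cap [277.79660144 205.51981333] [350.14048306 281.43997117] flange [264.16500667 169.08341737] [364.30248041 267.57208542]
0.119 cap [278.09876095 203.0165582 ] [350.56742183 278.94052535] flange [264.36932042 166.99964821] [364.63344512 265.73828951]
0.121 cap [278.40196711 200.50523628] [350.99583844 276.43262409] flange [264.57415295 164.91041886] [364.96524939 263.89998647]
```

>>> move_arm --pt "0 0 0.04 0 0 0 0.094" --pt "0 0 0.04 0 0 0 0.094" --pt "0 0 0.03 0 0 0 0.094" --pt "0 0 0.013 0 0 0 0.08" --pt "0 0 0 0 0 0 0.065" --pt "0 0 0 0 0 0 0.05" --pt "0 0 0 0 0 0 0.045" --pt "0 0 0 0 0 0 0.045" --force 6

```text
time_s: 4.6
eef_pos: [0.4992, 0.1188, 0.0839]
orientation: [0.659, 0.752, 0.001, 0.001]
ft_force: [-0.0, 0.4, 1.9]
grip_width: 0.566
gripper_force: 6.0
```

```bash
python3 - <<'E'
from h import *
st([.498,.119,.082])
E
```

```text
t 4.6 q [ 0.123  0.06   1.644  0.     1.435 -0.009] p [0.4992 0.1188 0.0839] z [ 0.002  0.    -1.   ] xhd 97.6
F [-0.03  0.39  1.86] M [-0.091  0.15  -0.059] w 53.2 g 6.0
to goal (tool) [ 0.0004 -0.0011  0.0018]
```

>>> move_arm --pt "0 0 0.001 0 0 0 0.045" --pt "0 0 0.001 0 0 -0.06 0.045" --pt "0 0 0 0 0 -0.06 0.045" --pt "0 0 0 0 0 -0.06 0.045"

```text
time_s: 5.1
eef_pos: [0.4993, 0.1197, 0.0827]
orientation: [0.588, 0.809, 0.002, 0.001]
ft_force: [-1.1, 2.0, 7.6]
grip_width: 0.558
gripper_force: 6.0
```

```bash
python3 - <<'E'
from h import *
st()
E
```

```text
t 5.1 q [ 0.123  0.061  1.645  0.002  1.432 -0.191] p [0.4993 0.1197 0.0827] z [ 0.003  0.003 -1.   ] xhd 108.0
F [-1.07  1.99  7.64] M [ 0.293  0.465 -0.133] w 52.5 g 6.0
```

>>> move_arm --pt "0 0 0 0 0 -0.05 0.045" --pt "0 0 0 0 0 -0.05 0.045" --pt "0 0 0 0 0 -0.05 0.045"

```text
time_s: 5.48
eef_pos: [0.4991, 0.1199, 0.0827]
orientation: [0.526, 0.851, 0.002, 0.0]
ft_force: [-1.9, 2.2, 6.9]
grip_width: 0.56
gripper_force: 6.0
```

```bash
python3 - <<'E'
from h import *
st()
E
```

```text
t 5.47 q [ 0.124  0.061  1.645  0.002  1.432 -0.34 ] p [0.4991 0.1199 0.0827] z [ 0.003  0.003 -1.   ] xhd 116.6
F [-1.88  2.2   6.86] M [ 0.335  0.484 -0.151] w 52.6 g 6.0
```

```bash
python3 - <<'E'
from h import *
im=camera("wrist");cv2.imwrite("pics/w3.png",im[180:480,170:470,::-1])
E
```

```text
(no output)
```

View pics/w3.png

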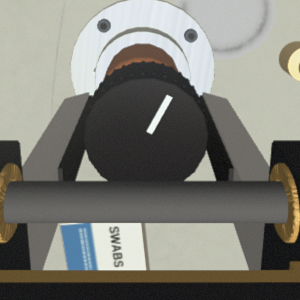

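The picture shows the white line still at about 61° in the tool's frame, as it was before the turn, so the cap turns with the fingers. I'm continuing.

>>> move_arm --pt "0 0 0 0 0 -0.05 0.045" --pt "0 0 0 0 0 -0.05 0.045"

```text
time_s: 5.78
eef_pos: [0.4991, 0.1198, 0.0827]
orientation: [0.483, 0.876, 0.002, 0.001]
ft_force: [-1.7, 2.1, 7.3]
grip_width: 0.566
gripper_force: 6.0
```

>>> move_arm --pt "0 0 0 0 0 -0.05 0.045" --pt "0 0 0 0 0 -0.05 0.045"

```text
time_s: 6.02
eef_pos: [0.499, 0.12, 0.0827]
orientation: [0.438, 0.899, 0.002, 0.0]
ft_force: [-1.9, 2.5, 6.8]
grip_width: 0.561
gripper_force: 6.0
```

```bash
cat >> h.py <<'E'
def line(im,i,ztop,c=(.4985,.119)):
    """world heading (deg) of the white line on the cap's top"""
    p=i["intrinsics"]@(i["R"]@np.array([*c,ztop])+i["t"]);u,v=p[:2]/p[2]
    q=i["intrinsics"]@(i["R"]@np.array([c[0]+.02,c[1],ztop])+i["t"]);r=np.hypot(*(q[:2]/q[2]-[u,v]))
    m=(im.min(2)>140).astype(np.uint8);yy,xx=np.indices(m.shape);m[(xx-u)**2+(yy-v)**2>(1.2*r)**2]=0
    n,l,s,cc=cv2.connectedComponentsWithStats(m)
    if n<2: return print("no line")
    ys,xs=np.nonzero(l==1+s[1:,4].argmax())
    d=np.linalg.inv(i["intrinsics"])@np.array([xs,ys,np.ones(len(xs))]);d=i["R"].T@d;o=-i["R"].T@i["t"]
    P=(o[:,None]+d*(ztop-o[2])/d[2])[:2].T
    e=np.linalg.svd(P-P.mean(0))[2][0];e*=np.sign(e@(P.mean(0)-np.array(c)))
    print("line heading",round(np.degrees(np.arctan2(e[1],e[0])),1),"n",len(xs),"mid",np.round(P.mean(0),4))
E
python3 - <<'E'
from h import *
st();i=camera_info("wrist");line(camera("wrist"),i,.115)
E
```

```text
t 6.03 q [ 0.124  0.061  1.645  0.003  1.432 -0.54 ] p [0.499  0.12   0.0827] z [ 0.003  0.003 -1.   ] xhd 128.0
F [-1.93  2.52  6.83] M [ 0.47   0.45  -0.119] w 52.8 g 6.0
line heading 100.7 n 271 mid [0.4972 0.1324]
```

>>> move_arm --pt "0 0 0 0 0 -0.05 0.045" --pt "0 0 0 0 0 -0.05 0.045"

```text
time_s: 6.32
eef_pos: [0.4986, 0.1201, 0.0823]
orientation: [0.393, 0.92, 0.002, 0.0]
ft_force: [-1.9, 2.7, 6.7]
grip_width: 0.559
gripper_force: 6.0
```

>>> move_arm --pt "0 0 0 0 0 -0.05 0.045" --pt "0 0 0 0 0 -0.05 0.045"

```text
time_s: 6.58
eef_pos: [0.4985, 0.1188, 0.0808]
orientation: [0.346, 0.938, 0.0, 0.0]
ft_force: [-0.1, 0.5, -1.0]
grip_width: 0.569
gripper_force: 6.0
```

```bash
python3 - <<'E'
from h import *
st();i=camera_info("wrist");line(camera("wrist"),i,.115)
E
```

```text
t 6.58 q [ 0.123  0.063  1.648  0.     1.43  -0.741] p [0.4985 0.1188 0.0808] z [ 0.001  0.    -1.   ] xhd 139.5
F [-0.12  0.52 -0.95] M [-0.013 -0.038  0.027] w 53.4 g 6.0
line heading 111.5 n 273 mid [0.4939 0.1312]
```

Force and torque have vanished, so the cap is over the gap. I'm letting it down.

>>> move_arm --pt "0 0 0.002 0 0 0 0.045" --pt "0 0 0.002 0 0 0 0.045" --pt "0 0 0 0 0 0 0.045"

```text
time_s: 7.0
eef_pos: [0.498, 0.1186, 0.076]
orientation: [0.347, 0.938, -0.0, -0.0]
ft_force: [0.9, 0.8, -0.8]
grip_width: 0.563
gripper_force: 6.0
```

>>> move_arm --pt "0 0 0.001 0 0 0 0.045" --pt "0 0 0.001 0 0 0 0.045" --pt "0 0 0 0 0 0 0.045"

```text
time_s: 7.38
eef_pos: [0.4984, 0.1187, 0.0746]
orientation: [0.347, 0.938, 0.0, 0.0]
ft_force: [-0.3, 0.7, -0.4]
grip_width: 0.558
gripper_force: 6.0
```

```bash
python3 - <<'E'
from h import *
st();i=camera_info("wrist");line(camera("wrist"),i,.108)
E
```

```text
t 7.38 q [ 0.123  0.068  1.655  0.     1.418 -0.739] p [0.4984 0.1187 0.0746] z [ 0.  0. -1.] xhd 139.4
F [-0.26  0.69 -0.37] M [-0.031  0.007 -0.034] w 52.5 g 6.0
line heading 111.4 n 273 mid [0.494  0.1309]
```

>>> move_arm --pt "0 0 0.001 0 0 0 0.045" --pt "0 0 0.0005 0 0 0 0.045" --pt "0 0 0 0 0 0 0.045"

```text
time_s: 7.8
eef_pos: [0.4984, 0.1186, 0.0733]
orientation: [0.347, 0.938, 0.0, 0.0]
ft_force: [-1.6, -1.3, 1.1]
grip_width: 0.56
gripper_force: 6.0
```

```bash
python3 - <<'E'
from h import *
st();i=camera_info("wrist");line(camera("wrist"),i,.106)
E
```

```text
t 7.8 q [ 0.123  0.069  1.657 -0.     1.416 -0.739] p [0.4984 0.1186 0.0733] z [ 0.  0. -1.] xhd 139.4
F [-1.62 -1.33  1.08] M [-0.071  0.163 -0.007] w 52.7 g 6.0
line heading 111.2 n 275 mid [0.4943 0.1308]
```

>>> move_arm --pt "0 0 0 0 0 0.06 0.045" --pt "0 0 0 0 0 0.06 0.045" --pt "0 0 0 0 0 0.06 0.045" --pt "0 0 0 0 0 0.06 0.045"

```text
time_s: 8.35
eef_pos: [0.4988, 0.1189, 0.0734]
orientation: [0.458, 0.889, 0.001, 0.0]
ft_force: [-0.2, 0.6, 2.1]
grip_width: 0.563
gripper_force: 6.0
```

```bash
python3 - <<'E'
from h import *
st();i=camera_info("wrist");line(camera("wrist"),i,.106)
E
```

```text
t 8.35 q [ 0.123  0.069  1.657  0.     1.415 -0.497] p [0.4988 0.1189 0.0734] z [ 0.001  0.001 -1.   ] xhd 125.5
F [-0.18  0.59  2.05] M [ 0.061  0.001 -0.003] w 53.0 g 6.0
line heading 97.4 n 274 mid [0.4976 0.1317]
```

>>> move_arm --pt "0 0 0 0 0 0.06 0.045" --pt "0 0 0 0 0 0.06 0.045" --pt "0 0 0 0 0 0.06 0.045" --pt "0 0 0.0002 0 0 0.06 0.045"

```text
time_s: 8.9
eef_pos: [0.4989, 0.1188, 0.0732]
orientation: [0.56, 0.828, 0.001, 0.001]
ft_force: [-0.2, -1.1, 3.6]
grip_width: 0.566
gripper_force: 6.0
```

```bash
python3 - <<'E'
from h import *
st();i=camera_info("wrist");line(camera("wrist"),i,.106)
E
```

```text
t 8.9 q [ 0.123  0.069  1.657  0.     1.414 -0.258] p [0.4989 0.1188 0.0732] z [ 0.002  0.    -1.   ] xhd 111.8
F [-0.19 -1.11  3.61] M [-0.037 -0.006 -0.025] w 53.2 g 6.0
line heading 83.7 n 276 mid [0.5006 0.1318]
```

>>> move_arm --pt "0 0 0.0001 0 0 0.06 0.045" --pt "0 0 0.0001 0 0 0.06 0.045" --pt "0 0 0.0001 0 0 0.06 0.045" --pt "0 0 0.0001 0 0 0.06 0.045"

```text
time_s: 9.45
eef_pos: [0.499, 0.1188, 0.0729]
orientation: [0.655, 0.755, 0.001, 0.001]
ft_force: [0.2, 1.0, 2.9]
grip_width: 0.566
gripper_force: 6.0
```

```bash
python3 - <<'E'
from h import *
st();i=camera_info("wrist");line(camera("wrist"),i,.105)
E
```

```text
t 9.45 q [ 0.123  0.069  1.657  0.     1.413 -0.019] p [0.499  0.1188 0.0729] z [ 0.002  0.    -1.   ] xhd 98.1
F [0.18 0.96 2.88] M [-0.032 -0.053 -0.007] w 53.2 g 6.0
line heading 70.0 n 274 mid [0.5036 0.1308]
```

>>> move_arm --pt "0 0 0.0002 0 0 0.06 0.045" --pt "0 0 0.0002 0 0 0.06 0.045" --pt "0 0 0.0002 0 0 0.06 0.045"

```text
time_s: 9.88
eef_pos: [0.499, 0.1187, 0.0724]
orientation: [0.72, 0.694, 0.001, 0.001]
ft_force: [0.4, -0.5, 3.3]
grip_width: 0.563
gripper_force: 6.0
```

```bash
python3 - <<'E'
from h import *
st();i=camera_info("wrist");line(camera("wrist"),i,.105)
E
```

```text
t 9.88 q [0.123 0.07  1.658 0.    1.412 0.161] p [0.499  0.1187 0.0724] z [ 0.002  0.    -1.   ] xhd 87.8
F [ 0.4  -0.46  3.33] M [-0.065 -0.02   0.012] w 53.0 g 6.0
line heading 59.6 n 273 mid [0.5056 0.13  ]
```

>>> move_arm --pt "0 0 0.0003 0 0 0.06 0.045" --pt "0 0 0.0002 0 0 0.06 0.045" --pt "0 0 0.0003 0 0 0.06 0.045"

```text
time_s: 10.3
eef_pos: [0.499, 0.1186, 0.0717]
orientation: [0.78, 0.626, 0.001, 0.001]
ft_force: [0.2, 0.0, 4.8]
grip_width: 0.563
gripper_force: 6.0
```

```bash
python3 - <<'E'
from h import *
st();i=camera_info("wrist");line(camera("wrist"),i,.104)
E
```

```text
t 10.3 q [ 0.123  0.07   1.659 -0.     1.411  0.34 ] p [0.499  0.1186 0.0717] z [ 0.002 -0.    -1.   ] xhd 77.5
F [0.21 0.03 4.76] M [-0.154 -0.01  -0.018] w 53.0 g 6.0
line heading 49.3 n 273 mid [0.5074 0.1285]
```

>>> move_arm --pt "0 0 0.0001 0 0 0.05 0.045" --pt "0 0 0.0002 0 0 0.05 0.045" --pt "0 0 0.0001 0 0 0.05 0.045"

```text
time_s: 10.72
eef_pos: [0.4989, 0.1183, 0.0712]
orientation: [0.824, 0.566, 0.001, 0.001]
ft_force: [-0.5, -0.9, 3.8]
grip_width: 0.564
gripper_force: 6.0
```

```bash
python3 - <<'E'
from h import *
st();i=camera_info("wrist");line(camera("wrist"),i,.104)
E
```

```text
t 10.72 q [ 0.123  0.07   1.659 -0.001  1.41   0.49 ] p [0.4989 0.1183 0.0712] z [ 0.002 -0.001 -1.   ] xhd 69.0
F [-0.55 -0.93  3.83] M [-0.256  0.074  0.038] w 53.0 g 6.0
line heading 40.8 n 274 mid [0.5086 0.1272]
```

>>> move_arm --pt "0 0 0.0002 0 0 0.04 0.045" --pt "0 0 0.0002 0 0 0.04 0.045"

```text
time_s: 11.02
eef_pos: [0.4988, 0.1182, 0.0708]
orientation: [0.846, 0.533, 0.0, 0.001]
ft_force: [-0.6, -1.4, 4.4]
grip_width: 0.568
gripper_force: 6.0
```

```bash
python3 - <<'E'
from h import *
st();i=camera_info("wrist");line(camera("wrist"),i,.104)
E
```

```text
t 11.03 q [ 0.123  0.071  1.66  -0.001  1.41   0.569] p [0.4988 0.1182 0.0708] z [ 0.001 -0.001 -1.   ] xhd 64.4
F [-0.62 -1.37  4.4 ] M [-0.403  0.167  0.033] w 53.4 g 6.0
line heading 36.3 n 272 mid [0.5092 0.1265]
```

>>> move_arm --pt "0 0 0.0002 0 0 0.04 0.045" --pt "0 0 0.0001 0 0 0.04 0.045"

```text
time_s: 11.32
eef_pos: [0.4989, 0.1185, 0.0706]
orientation: [0.867, 0.499, 0.001, 0.0]
ft_force: [0.1, 0.3, 5.1]
grip_width: 0.563
gripper_force: 6.0
```

```bash
python3 - <<'E'
from h import *
st();i=camera_info("wrist");line(camera("wrist"),i,.104)
E
```

```text
t 11.32 q [ 0.123  0.071  1.66  -0.     1.409  0.649] p [0.4989 0.1185 0.0706] z [ 0.002 -0.    -1.   ] xhd 59.9
F [0.14 0.27 5.15] M [-0.16   0.078  0.252] w 53.0 g 6.0
line heading 34.0 n 270 mid [0.5093 0.1259]
```

The torque jumped to 0.25 N m and the cap held at 77° while the tool went on. The hand is 12 mm lower than on the ribs. That is the hard stop at the home height, so I'm letting go.

>>> move_arm --pt "0 0 0 0 0 -0.02 0.06" --pt "0 0 0 0 0 0 0.07" --pt "0 0 0 0 0 0 0.094" --pt "0 0 0 0 0 0 0.094" --pt "0 0 0 0 0 0 0.094" --pt "0 0 0 0 0 0 0.094"

```text
time_s: 12.12
eef_pos: [0.4983, 0.1186, 0.0699]
orientation: [0.862, 0.507, -0.0, -0.0]
ft_force: [-1.0, -0.0, 0.1]
grip_width: 1.0
gripper_force: 0.0
```

```bash
python3 - <<'E'
from h import *
st();i=camera_info("wrist");im=camera("wrist");line(im,i,.103)
a=cv2.resize(im[180:420,200:440,::-1],(400,400));b=camera("scene")[215:315,240:320,::-1]
cv2.imwrite("pics/rel.png",np.hstack([a,cv2.resize(b,(320,400),interpolation=2)]))
E
```

```text
t 12.12 q [0.123 0.071 1.661 0.    1.409 0.631] p [0.4983 0.1186 0.0699] z [-0.  0. -1.] xhd 60.9
F [-0.99 -0.04  0.12] M [-0.103  0.136  0.006] w 94.0 g 0.0
line heading 34.9 n 267 mid [0.5089 0.1256]
```

View pics/rel.png

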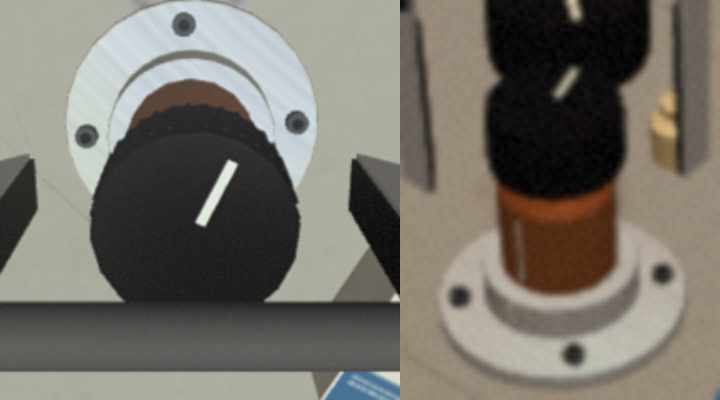

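The cap now hides the white neck and the flange is undisturbed. I'm doing one gentle check of the seat at a lower grip force, which slips below the jar's friction.

>>> move_arm --pt "0 0 0 0 0 0 0.07" --pt "0 0 0 0 0 0 0.045" --pt "0 0 0 0 0 0 0.045" --pt "0 0 0 0 0 0 0.045" --pt "0 0 0 0 0 0.02 0.045" --pt "0 0 0 0 0 0.02 0.045" --force 4

```text
time_s: 12.98
eef_pos: [0.4988, 0.1187, 0.07]
orientation: [0.872, 0.489, 0.001, 0.0]
ft_force: [1.9, 0.9, -0.8]
grip_width: 0.565
gripper_force: 4.0
```

```bash
python3 - <<'E'
from h import *
st();i=camera_info("wrist");line(camera("wrist"),i,.103)
E
```

```text
t 12.97 q [0.123 0.072 1.661 0.    1.408 0.672] p [0.4988 0.1187 0.07  ] z [ 0.001  0.    -1.   ] xhd 58.5
F [ 1.89  0.86 -0.78] M [-0.025 -0.27   0.18 ] w 53.1 g 4.0
line heading 34.2 n 271 mid [0.5088 0.1256]
```

The stop is confirmed: the cap stays put while the fingers slip at 0.18 N m. I'm releasing and retreating.

>>> move_arm --pt "0 0 0 0 0 -0.015 0.06" --pt "0 0 0 0 0 0 0.094" --pt "0 0 0 0 0 0 0.094" --pt "0 0 0 0 0 0 0.094" --pt "0 0 -0.03 0 0 0 0.094" --pt "0 0 -0.04 0 0 0 0.094" --pt "0 0 -0.05 0 0 0 0.094" --pt "0 0 0 0 0 0 0.094"

```text
time_s: 14.02
eef_pos: [0.501, 0.119, 0.1953]
orientation: [0.868, 0.496, 0.005, 0.002]
ft_force: [-0.4, 0.2, 0.1]
grip_width: 0.997
gripper_force: 0.0
```

```bash
python3 - <<'E'
from h import *
st();i=camera_info("wrist");im=camera("wrist");line(im,i,.103)
for _ in look(["scene","top"],["cap_mid","cap_top"]): pass
cv2.imwrite("pics/end.png",im[:,:,::-1])
E
```

```text
t 14.03 q [0.123 0.003 1.478 0.    1.65  0.656] p [0.501  0.119  0.1953] z [ 0.01   0.001 -1.   ] xhd 59.5
F [-0.39  0.24  0.09] M [-0.06   0.125 -0.016] w 93.7 g 0.0
line heading 35.3 n 85 mid [0.5088 0.126 ]
scene cap_mid 0.8 [0.4979 0.1201 0.0924] [277. 246.]
scene cap_mid 0.65 [0.5927 0.2625 0.0206] [283. 220.]
scene cap_top 0.7 [0.3862 0.1513 0.0211] [208. 298.]
scene cap_top 0.67 [0.4957 0.1203 0.1027] [276. 241.]
top cap_mid 0.49 [0.3844 0.1494 0.012 ] [286. 322.]
top cap_mid 0.36 [0.5003 0.1188 0.0875] [298. 260.]
top cap_top 0.76 [0.3879 0.1494 0.025 ] [285. 320.]
top cap_top 0.72 [ 0.5449 -0.0222  0.0005] [370. 239.]
```

View pics/end.png

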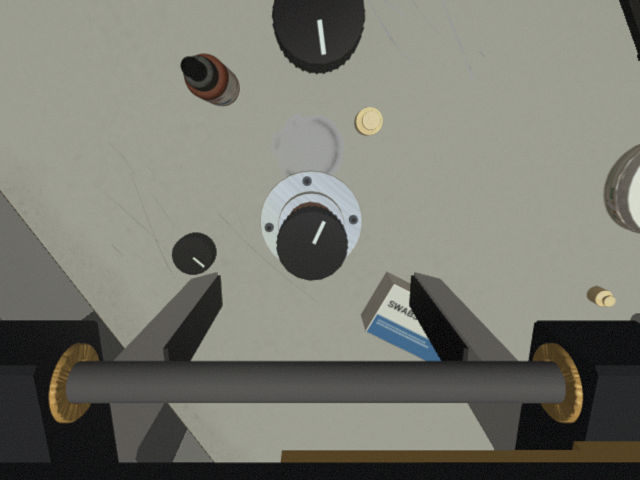

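The picture shows the cap seated on the jar at (312,241) with its line heading unchanged. The bystanders stand where they were and the gripper is clear.

```bash
python3 -c "from plant import *;print(finish_job())"
```

```text
the job is handed in; nothing more can be done
None
```

The cap dropped into the thread start after about 40° anticlockwise, was screwed about 77° clockwise to its hard stop and let go. Wrist torque peaked at about 0.25 N m at the stop, right at the jar's limit; I saw no sign that the jar turned but couldn't read its alignment lines, and the job was handed in at about 14 s.

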